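Wedge a bicycle fork off its rest in the checking jig

ROBOT

A 6-joint arm with a two-finger parallel gripper is mounted at the origin on the work surface. World frame = base frame: x ahead of the robot, y to its left, z up, the work surface at z = 0. Lengths are in mm, angles in rad, forces in N, time in s.
With the tool pointing down it reaches from about 325 to 775 mm from the base axis. Payload 5.5 kg.
Tool frame: the origin (TCP) lies at the very end of the fingers, on their centre line; the grasp point (between the pads) lies 19 mm behind it; z points along the fingers, x is the direction in which the jaws open and shut, and the axes are right-handed (so a half turn about z gives the same grasp; the last joint's range is limited). The gripper opens to 85 mm and grips with 20 to 120 N. Pads are 22 mm wide; open, the fingers measure 114 mm over their backs; the gripper's body (76 mm by 85 mm) begins 54 mm behind the grasp point. The pads swing forward as they close: fully open they stand 13 mm farther back than shut.
Start: joints at [-1.26, 0.091, 1.231, -0, 1.82, -0.057], TCP at [215.739, -559.887, 210.475] pointing down, gripper open.
Joint ranges: [-2.87, 2.87], [-0.86, 2.18], [0.17, 2.46], [-1.51, 4.65], [0.06, 2.69], [-2.65, 2.65]. Speed limits (rad/s): [2.57, 2.57, 3.01, 3.14, 3.14, 3.14].

INTERFACE

Orientations are given as a unit quaternion [w, x, y, z].
In Python, from station import r, vision, close_job gives the robot as it stands. The module is installed in compiled form; this text tells all that it offers.
- The arm moves only by the tool jog_arm, never from a script. Its argument "deltas" is a list of rows, each a list of 7 numbers: the turn, a rotation vector about the tool's x, y, z in rad, then the shift along the tool's x, y, z in m, then the opening, from -1 (shut) to 1 (fully open). A call has 1 to 5 rows; each row is the pose to reach, as a shift and turn from the pose commanded when the call began, along the tool's axes at that moment; what a row does not reach only later rows make up. A row lasts 1/12 s, in which the tool goes at most 41.7 mm and 7.16 degrees, less where a joint would pass 70% of its speed; a pose out of reach is approached as far as the arm can. A call with a gripper value outside its range is refused whole. The fingers move at their own pace and stop on an object; "force" is the grip in N (left out, the last holds). Time passes only in rows, so rows that repeat a pose let the fingers close. It gives the time, the measured TCP pose, the force and the opening at its end, in the units of the state.
- r.sense(): the state, without advancing time (a new reading comes with each control period).
- vision.snapshot(name): name is "scene" or "top" or "wrist"; returns the picture (384x512x3 uint8, red, green, blue); there is no depth.
- vision.camera_params(name): a dict with "fovy" (degrees; the focal length in pixels is half the picture's height over the tangent of half this angle, whatever the lens; pixels are square), "cx", "cy" (the principal point, pixels), "rvec" (rotation vector, rad) and "tvec" (3), from world to camera coordinates, as OpenCV has them. Camera axes: x right, y down, z forward; pixel columns grow to the right and rows downward; lengths in mm; the calibration is good to about 2 mm. A picture is of the moment at which its call begins: read the wrist's pose just before it. camera_params takes no time and is no camera call; for the wrist camera it gives the pose at the moment of the call.
- close_job(): hands the job in, once; it reports no verdict.
The state is a dict: "time": time; "joint_positions": joint angles; "qvel": joint speeds; "joint_torque": joint torques, N m; "tool_pos": TCP position; "tool_rot": TCP orientation; "contact_force": force on the tool from outside, world axes, zero at the start; "moment": the same for the moment, N m; "grip_width": finger opening in mm.
Only numpy, scipy, OpenCV 4.12 (cv2) and the standard library are available. Lean on these libraries where they do the work, as an engineer would, in place of code of your own. Each camera call takes 0.05 s, during which the arm holds its last target.

TASK

The bicycle fork lies loose in the checking jig and its heavier leg, the one with the brake caliper on the side nearest the robot, has dropped onto the black rubber rest stop. Take the red tapered wedge by its upright grip out of the pocket tray and slide it, flat on the jig's steel table and thin end first, under the tip of that leg until the leg just lifts off the stop: a few millimetres of daylight, no more. Finish still gripping the wedge in place there, with the fork carried by the wedge alone and not touched by the gripper, and leave the other two shims, the rule and the spanner where they are.

Things in the scene. Friction and masses are not known exactly. Their poses are not given: they have to be found in the camera images.
- wedge: red aluminium taper wedge 120 mm long, 20 wide, 120 g, in one of the tray's pockets. Origin on its flat underside below the middle of its grip; +x to the thin end, z up. Grip: upright block, x -13 to 13, 20 wide (y; grip across this), underside to 38 mm high. Top flat at 17 mm for x 13 to 37, then slopes 1 in 5 from 17 mm at x = 37 to 3 mm at the blunt front edge, x = 107 mm
- wedge_tip (a point): point on the wedge's underside at its thin front edge, 107 mm along own +x from the wedge's origin
- tray: fixed plywood pocket tray, 240 mm (own x) by 160 mm (y), rim 14 mm high, origin at the centre of its underside. Pockets at x = -75, 0, +75 mm, each 24 mm wide (x), 128 long (y), floor 4 mm above the table. Parts lie along y, grips near the -y end (origins at y about -47 mm), thin ends to +y; grips stand 28 mm above the rim
- jig: fixed fork-checking jig with blue bed. Origin on the table surface straight below the tip of the low (near) fork leg; own +y runs along the fork from its tips to its crown, own +x from the near leg to the far leg, z up
- anvil: the jig's fixed flat steel table; origin and axes as the jig's. Top 75 mm above the bench, x -74 to +176, y -145 to +110 mm. The rest stop, a black rubber button 16 mm across and 12.5 high, stands on it at (3, 85) mm under the near leg. A dial gauge (110 mm high) stands at (150, 85). The table is free before the fork tips (y below 0): lay the wedge there, slide it in along +y
- fork_end (a point): underside of the near fork end, a steel disc standing lengthwise, 9 mm thick (jig x), 28 mm across. With the leg on its stop this point is at jig (0, 12, 83) mm, 8 mm above the steel table; the leg's tip ends 14 mm in front of it (jig -y), and the leg, 18 to 29 mm thick, runs from it to jig +y. It rises with the leg
- fork: purple bicycle fork, legs 110 mm apart at the tips, a dummy axle across the tips sticking out 11 mm beyond each leg, black brake caliper on top of the near leg (top about 70 mm above the steel table). It can only roll about its steerer tube, which lies loose in two blue V-cradles. Origin at the crown
- fork_roll (a joint): roll of the fork, rad: 0 with the near leg on the rest stop, growing as that leg rises, about 5.3 mm at the fork end per 0.1 rad (level at 0.08). Left alone it falls back to 0: the near fork end weighs down with about 2 to 4 N, so the wedge needs a push of roughly 3 to 7 N
- shim_flat: bare aluminium flat shim in another pocket: same length, width and grip as the wedge, but flat and 10 mm thick; leave it there
- shim_step: black plastic stepped shim in the third pocket: same length, width and grip as the wedge, with steps 18 and 9 mm high; leave it there
- rule: steel rule 150 x 25 x 4 mm lying flat on the far side of the jig's steel table; leave it
- spanner: steel spanner, 160 mm, lying flat on the bench left of the jig's steel table; leave it
Mind the look-alikes: they are no part of the job. Leave any green, purple or yellow look-alike of the wedge alone.

How it is judged (in metres and radians):
On the way:
1. the red wedge is lifted clear of the tray in the gripper while the leg still lies on its stop (height (world z) of wedge above 0.03 m and contact force between the fingers and wedge above 1 N and value of joint fork_roll below 0.012 rad), for 0.2 s.
At the end, for the whole second after the job is handed in: red wedge flat on the steel table (tilt under 4 degrees) carrying the near fork end, which is raised 1 to 6 mm (fork_roll 0.018 to 0.11 rad); fingers still grip the wedge with 2 N or more; arm and gripper clear of the fork; all still; other shims, rule, spanner within 30 mm of their places (value of joint fork_roll between 0.018 and 0.11 rad and contact force between wedge and fork above 0.4 N and contact force between wedge and anvil above 0.2 N and contact force between the fingers and wedge above 2 N and angle between wedge's own z axis and vertical below 0.07 rad and contact force between each of the arm, the fingers and fork below 0.3 N and linear speed of wedge below 0.01 m/s and velocity of joint fork_roll below 0.05 rad/s and distance of each of shim_flat, shim_step, rule, spanner from where it was at the start of the episode below 0.03 m); the arm keeps its last pose, push and grip.
It fails at once if the arm or gripper pushes on the fork itself (contact force between any of the arm, the fingers and fork above 2 N).
It fails at once if another shim, the rule or the spanner is displaced by more than 30 mm (distance of any of shim_flat, shim_step, rule, spanner from where it was at the start of the episode above 0.03 m).
It also fails if it takes over 51 s, if anything falls off the work surface, if the arm or the gripper's body presses on something with over 40 N, if the wrist force passes 120 N, or if a joint passes its speed limit or range.

## Working session

There is one attempt and no reset: what is moved stays moved. The work goes in short steps, Python scripts to look and compute and a tool call to move; the robot and the scene stay as the last step left them, time stands still between calls to the robot, and variables do not carry over. Pictures are saved under pics/ and viewed, and the job is handed in when it is done.

Besides the shell and the picture viewer there is one more tool, called after "Call:" in YAML: its name, and indented under it one key for each argument. jog_arm: Moves the arm, as the interface text tells. Its arguments: {"type":"object","properties":{"deltas":{"type":"array","items":{"type":"array","items":{"type":"number"}}},"force":{"type":"number"}},"required":["deltas"]}

```bash
ls; mkdir -p pics; cat > h.py <<'E'
import numpy as np, cv2
from station import r, vision
def cam(n):
    p=vision.camera_params(n); f=192/np.tan(np.radians(p['fovy'])/2)
    K=np.array([[f,0,p['cx']],[0,f,p['cy']],[0,0,1.]]); R=cv2.Rodrigues(np.array(p['rvec'],float))[0]
    return K,R,np.array(p['tvec'],float).ravel()
def ray(c,px):
    K,R,t=c; d=R.T@np.linalg.solve(K,[px[0],px[1],1.]); return -R.T@t,d/np.linalg.norm(d)
def onplane(c,px,z):
    o,d=ray(c,px); return o+d*(z-o[2])/d[2]
def tri(rs):
    A=np.zeros((3,3));b=np.zeros(3)
    for o,d in rs:
        P=np.eye(3)-np.outer(d,d);A+=P;b+=P@o
    x=np.linalg.solve(A,b); return x,[np.linalg.norm((np.eye(3)-np.outer(d,d))@(x-o)) for o,d in rs]
def proj(c,X):
    K,R,t=c; q=K@(R@np.array(X,float)+t); return q[:2]/q[2]
def snap(n,out=None):
    c=cam(n); im=vision.snapshot(n); 
    if out: cv2.imwrite('pics/'+out+'.png',cv2.cvtColor(im,cv2.COLOR_RGB2BGR)); np.save('pics/'+out+'.npy',im)
    return c,im
E
python3 - <<'E'
from h import *
for n in ['scene','top','wrist']:
    c,im=snap(n,n+'0'); print(n,(-c[1].T@c[2]).round(), vision.camera_params(n))
print(r.sense())
E
```

```text
pics
scene [ 938.  625. 1241.] {'fovy': 46.62283695697, 'cx': 255.74261714710707, 'cy': 191.99963306738408, 'rvec': array([ 0.79664893,  2.74868775, -0.82148866]), 'tvec': array([ 451.83849942, -177.81283398, 1604.98529111])}
top [ 235.    7. 1428.] {'fovy': 48.6457364549283, 'cx': 251.57889865425338, 'cy': 192.32857034152602, 'rvec': array([ 2.11586633, -2.09444743,  0.22365759]), 'tvec': array([   9.20967026,  536.43678485, 1344.49042341])}
wrist [ 287. -533.  372.] {'fovy': 71.18253456806247, 'cx': 256.12669364086486, 'cy': 193.47661901467433, 'rvec': array([-2.37800517,  1.6340658 ,  0.25042476]), 'tvec': array([-599.51287894,  -36.78389885,  380.06311684])}
{'time': 0.15, 'joint_positions': array([-1.25969222e+00,  9.16798962e-02,  1.23165284e+00, -2.34788053e-05,
        1.81981620e+00, -5.66870029e-02]), 'qvel': array([ 0.00019459, -0.0026236 , -0.00153201, -0.00191669,  0.00192468,
       -0.00133878]), 'joint_torque': array([ 3.11738127e-03, -4.59370744e+01, -4.18526638e+01,  7.64009110e-05,
        9.50262911e-03, -3.26414522e-06]), 'tool_pos': array([ 215.64980184, -559.62252032,  209.58964621]), 'tool_rot': array([-4.66977103e-04,  8.24484366e-01, -5.65884197e-01, -6.22551067e-04]), 'contact_force': array([-0.91882599, -0.52613971,  0.06092114]), 'moment': array([-0.03355213,  0.03301645,  0.00467911]), 'grip_width': 85.57056182778182}
```

View pics/scene0.png

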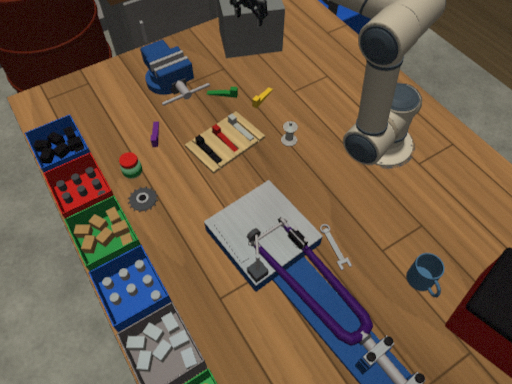

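View pics/top0.png

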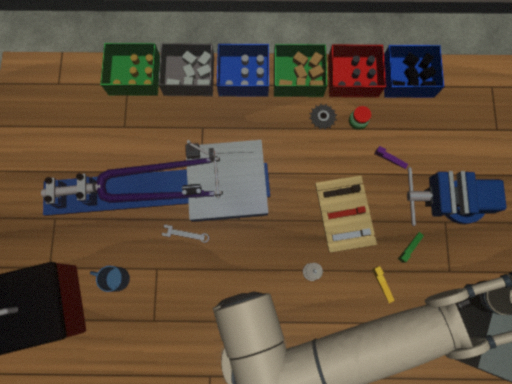

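View pics/wrist0.png

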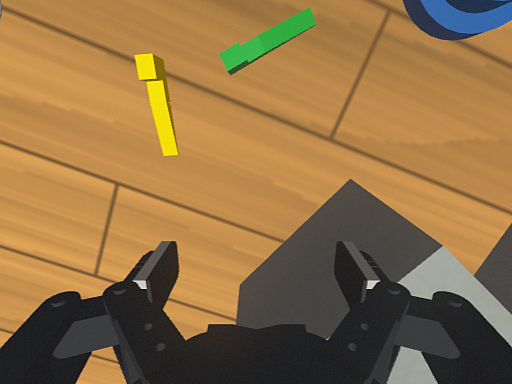

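```bash
python3 - <<'E'
import numpy as np,cv2
a=np.load('pics/top0.npy')[165:265,300:400]; b=np.load('pics/scene0.npy')[100:180,175:275]; d=np.load('pics/top0.npy')[130:230,170:280]; e=np.load('pics/scene0.npy')[175:295,195:345]
f=lambda x:cv2.resize(x,(390,290),interpolation=cv2.INTER_CUBIC)
cv2.imwrite('pics/crop0.png',cv2.cvtColor(np.vstack([np.hstack([f(a),f(b)]),np.hstack([f(d),f(e)])]),cv2.COLOR_RGB2BGR))
from h import *
for n in ['top','scene']:
    c=cam(n); im=np.load(f'pics/{n}0.npy'); h=cv2.cvtColor(im,cv2.COLOR_RGB2HSV)
    m=(((h[...,0]<8)|(h[...,0]>172))&(h[...,1]>150)&(h[...,2]>70)).astype(np.uint8)
    k,l,s,ce=cv2.connectedComponentsWithStats(m)
    for i in range(1,k):
        if s[i,4]>20: print(n,s[i],ce[i].round(1),onplane(c,ce[i],20).round(1))
E
```

```text
top [ 331   45   55   43 1243] [353.6  70.1] [1001.5 -349.6   20. ]
top [383  68   3  14  25] [384.   74.6] [ 984.5 -458.4   20. ]
top [354 106  18  17 240] [362.  113.9] [ 832.5 -372.5   20. ]
top [328 207  37  11 192] [346.5 212.3] [ 479.  -304.6   20. ]
scene [ 0  0 17  2 27] [7.1 0.4] [  901.8 -1537.3    20. ]
scene [87  3  9 25 35] [92.4 16. ] [  615.2 -1222.2    20. ]
scene [  0  28  86  25 126] [44.  45.7] [  859.  -1138.5    20. ]
scene [ 8 78 15 13 23] [13.8 84.9] [1031.3 -972.1   20. ]
scene [212 124   8   7  35] [215.6 127.2] [ 475.9 -365.4   20. ]
scene [217 131  21  21 136] [226.6 140.9] [ 474.6 -288.5   20. ]
scene [  43  152   70   66 2049] [ 77.1 184.2] [ 987.2 -391.9   20. ]
scene [119 152  19  16 237] [127.9 159.7] [ 804.1 -397.2   20. ]
```

View pics/crop0.png

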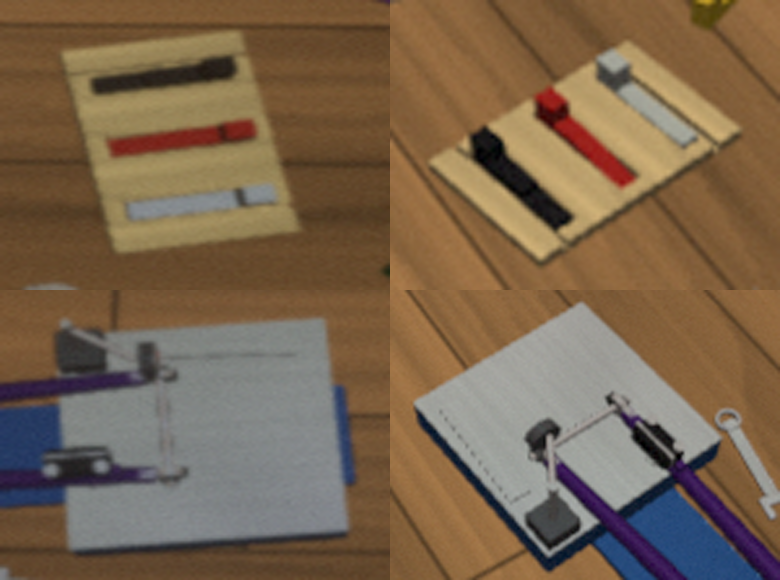

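Red wedge: middle pocket (top 347,212; scene grip 215,127). Could be confused with it: red knob (top 361,117), red bin (357,70), the green (412,247), yellow (384,284) and purple (391,158) look-alikes, the black stepped shim (342,191) and the bare flat shim (352,235). The crop confirms the red taper in the middle pocket, with its grip at the -y end. Next I bring the wrist camera over the tray.

Call:
jog_arm:
  deltas:
    - [0, 0, -0.12, -0.007, -0.031, 0, 1]
    - [0, 0, -0.24, -0.014, -0.062, 0, 1]
    - [0, 0, -0.36, -0.021, -0.093, 0, 1]
    - [0, 0, -0.48, -0.028, -0.124, 0, 1]
    - [0, 0, -0.6, -0.035, -0.155, 0, 1]

```text
time: 0.57
tool_pos: [348.7, -470.5, 210.1]
tool_rot: [-0.0, 0.956, -0.294, -0.0]
contact_force: [1.0, 0.4, -0.1]
grip_width: 85.8
```

```bash
cat >> h.py <<'E'
from scipy.spatial.transform import Rotation as Ro
def toolR(s): q=s['tool_rot']; return Ro.from_quat([q[1],q[2],q[3],q[0]])
def delta(s,pos,ang):
    "tool down, tool x at world angle ang(deg); returns rotvec, shift m in tool axes"
    a=np.radians(ang); X=np.array([np.cos(a),np.sin(a),0]); Z=np.array([0,0,-1.]); Rt=Ro.from_matrix(np.column_stack([X,np.cross(Z,X),Z]))
    R0=toolR(s); return (R0.inv()*Rt).as_rotvec().round(4), (R0.inv().apply(np.array(pos)-s['tool_pos'])/1000).round(4)
E
python3 - <<'E'
from h import *
s=r.sense(); print(s['time'],s['tool_pos'],s['joint_positions'].round(2),toolR(s).as_matrix().round(3)); print(delta(s,[478,-390,210],0))
E
```

```text
0.5667 [ 348.70700847 -470.46385567  210.08669913] [-0.99  0.05  1.27  0.    1.82 -0.39] [[ 0.827 -0.563 -0.   ]
 [-0.563 -0.827  0.001]
 [-0.001 -0.    -1.   ]]
(array([-4.000e-04,  5.000e-04, -5.975e-01]), array([ 6.160e-02, -1.393e-01,  1.000e-04]))
```

Call:
jog_arm:
  deltas:
    - [0, 0, -0.12, 0.012, -0.028, 0, 1]
    - [0, 0, -0.24, 0.024, -0.056, 0, 1]
    - [0, 0, -0.36, 0.036, -0.084, 0, 1]
    - [0, 0, -0.48, 0.048, -0.112, 0, 1]
    - [0, 0, -0.6, 0.061, -0.139, 0, 1]

```text
time: 0.98
tool_pos: [477.9, -390.4, 210.2]
tool_rot: [-0.0, 1.0, 0.002, -0.0]
contact_force: [0.3, 0.1, 0.4]
grip_width: 85.8
```

```bash
python3 - <<'E'
from h import *
s=r.sense(); print(s['time'],s['tool_pos'].round(1),s['joint_positions'].round(2),s['qvel'].round(3)); c,im=snap('wrist','w1'); np.savez('pics/w1c',K=c[0],R=c[1],t=c[2]); print((-c[1].T@c[2]).round(1),c[1].round(3))
E
```

```text
0.9833 [ 477.9 -390.4  210.2] [-0.74  0.14  1.18  0.    1.82 -0.74] [ 0.561  0.339 -0.368 -0.004  0.023 -0.873]
[ 478.8 -315.3  372.9] [[ 1.     0.002 -0.001]
 [ 0.002 -0.956  0.294]
 [-0.    -0.294 -0.956]]
```

View pics/w1.png

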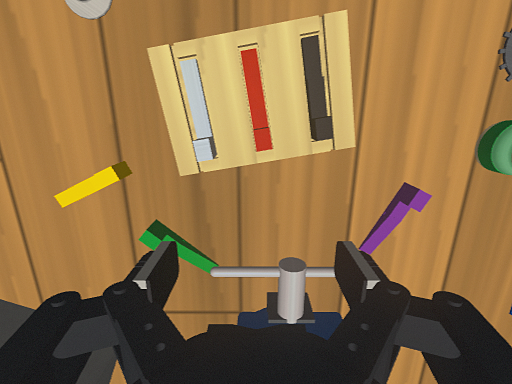

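The wrist view shows the tray at the top, with the bare shim at (197,108), the red wedge at (256,100) and its grip at (262,139), and the black shim at (316,88).

```bash
cat >> h.py <<'E'
def redmask(im):
    h=cv2.cvtColor(im,cv2.COLOR_RGB2HSV)
    return (((h[...,0]<8)|(h[...,0]>172))&(h[...,1]>150)&(h[...,2]>70)).astype(np.uint8)
E
python3 - <<'E'
from h import *
s=r.sense(); c,im=snap('wrist','w2'); np.savez('pics/w2c',K=c[0],R=c[1],t=c[2]); print(s['qvel'].round(3)); print(delta(s,[440,-420,210],6))
cr=im[0:190,140:360]; cv2.imwrite('pics/w2z.png',cv2.cvtColor(cv2.resize(cr,None,fx=3,fy=3,interpolation=cv2.INTER_CUBIC),cv2.COLOR_RGB2BGR))
E
```

```text
[-0.051 -0.018  0.027 -0.012 -0.004  0.16 ]
(array([-0.0029, -0.0023, -0.0896]), array([-0.0427,  0.0323, -0.0007]))
```

View pics/w2z.png

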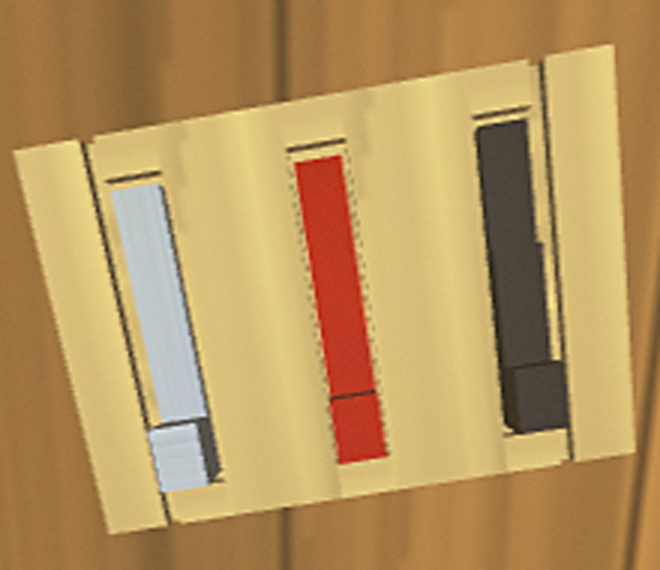

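Call:
jog_arm:
  deltas:
    - [0, 0, -0.05, -0.03, 0.02, 0.02, 1]
    - [0, 0, -0.1, -0.05, 0.04, 0.04, 1]
    - [0, 0, -0.1, -0.05, 0.04, 0.04, 1]
    - [0, 0, -0.1, -0.05, 0.04, 0.04, 1]

```text
time: 1.42
tool_pos: [424.7, -431.9, 168.4]
tool_rot: [-0.001, 0.999, 0.046, -0.001]
contact_force: [-0.0, 0.3, 0.6]
grip_width: 85.5
```

```bash
python3 - <<'E'
from h import *
s=r.sense(); c,im=snap('wrist','w3'); np.savez('pics/w3c',K=c[0],R=c[1],t=c[2]); print(s['tool_pos'].round(1),s['qvel'].round(3))
cr=im[60:250,180:400]; cv2.imwrite('pics/w3z.png',cv2.cvtColor(cv2.resize(cr,None,fx=3,fy=3,interpolation=cv2.INTER_CUBIC),cv2.COLOR_RGB2BGR))
E
```

```text
[ 424.7 -431.9  168.4] [ 0.032 -0.013 -0.051  0.017  0.009  0.017]
```

View pics/w3z.png

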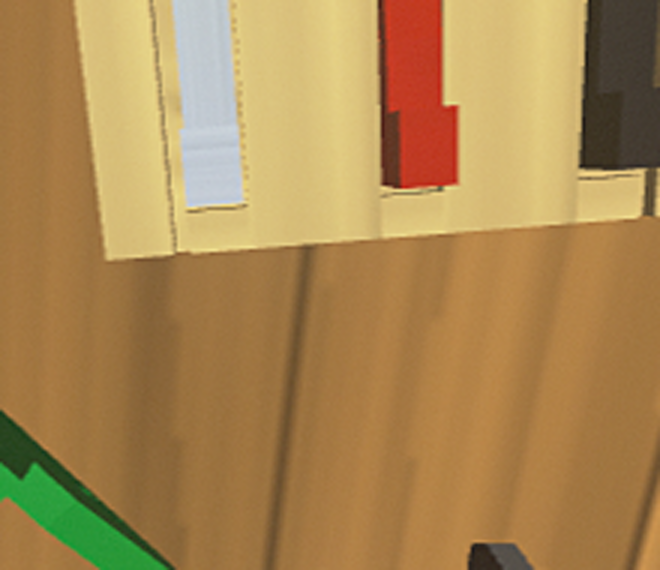

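```bash
python3 - <<'E'
from h import *
def L(n): d=np.load(f'pics/{n}c.npz'); return d['K'],d['R'],d['t']
c2,c3=L('w2'),L('w3')
A=[(330,400),(376,393),(389,458),(338,465)];B=[(399,110),(460,105),(458,185),(399,188)]
P=[]
for a,b in zip(A,B):
    a=((a[0]+.5)/3-.5+140,(a[1]+.5)/3-.5);b=((b[0]+.5)/3-.5+180,(b[1]+.5)/3-.5+60)
    x,e=tri([ray(c2,a),ray(c3,b)]);P.append(x);print(x.round(1),np.round(e,1), onplane(c3,b,42)[:2].round(1), onplane(c2,a,42)[:2].round(1))
P=np.array(P);print('centre',P.mean(0))
# wedge axis: thin end from w2
for p in [(296,163),(342,156)]:
    q=((p[0]+.5)/3-.5+140,(p[1]+.5)/3-.5);print('tip',onplane(c2,q,7)[:2])
# tray rim corners in w2 z=14
for p in [(14,152),(613,45),(635,453),(110,534)]:
    q=((p[0]+.5)/3-.5+140,(p[1]+.5)/3-.5);print('tray',onplane(c2,q,14)[:2])
# tray centre corner two-view check of height
q=((110.5)/3-.5+140,(534.5)/3-.5); b=((106.5)/3-.5+180,(261.5)/3-.5+60); print(tri([ray(c2,q),ray(c3,b)]))
E
```

```text
[ 474.7 -337.3   38.8] [0. 0.] [ 474.1 -337.5] [ 474.8 -337.1]
[ 493.3 -334.1   45.6] [0.3 0.3] [ 494.4 -334.1] [ 493.2 -334.1]
[ 499.2 -360.2   39.2] [0.3 0.3] [ 498.2 -360. ] [ 499.1 -360. ]
[ 478.1 -363.    41.9] [0.2 0.2] [ 478.  -362.8] [ 478.3 -363.2]
centre [ 486.32477185 -348.65983127   41.36953098]
tip [ 459.5142682  -244.88494561]
tip [ 478.33136936 -242.04086664]
tray [ 347.1190412  -243.77226489]
tray [ 582.88381389 -203.24023   ]
tray [ 609.85165782 -360.37343072]
tray [ 374.04013798 -400.44538861]
(array([ 373.14919705, -401.42278515,   10.67473544]), [np.float64(0.19347512385901233), np.float64(0.19347512385904295)])
```

```bash
python3 - <<'E'
from h import *
s=r.sense(); print(s['tool_pos'],delta(s,[486.3,-348.7,80],9.5),toolR(s).as_rotvec())
c=cam('top'); 
for p in [(219.4,192.8),(219,160)]: print(onplane(c,p,92).round(1))
E
```

```text
[ 425.89472136 -431.71003765  169.98802812] (array([-0.0013,  0.0005, -0.0721]), array([ 0.068 , -0.0769,  0.0901])) [-3.13688941e+00 -1.47064299e-01  8.91923634e-04]
[526.3 118.1  92. ]
[636.3 122.4  92. ]
```

Call:
jog_arm:
  deltas:
    - [0, 0, -0.024, 0.023, -0.026, 0.02, 0.3]
    - [0, 0, -0.048, 0.046, -0.052, 0.05, 0.3]
    - [0, 0, -0.072, 0.068, -0.077, 0.07, 0.3]
    - [0, 0, -0.072, 0.068, -0.077, 0.09, 0.3]
    - [0, 0, -0.072, 0.068, -0.077, 0.09, 0.3]

```text
time: 1.88
tool_pos: [487.0, -344.7, 76.4]
tool_rot: [-0.002, 0.996, 0.086, -0.002]
contact_force: [-1.0, -0.1, -1.4]
grip_width: 55.5
```

Call:
jog_arm:
  deltas:
    - [0, 0, 0, 0, 0, 0, 0.3]
    - [0, 0, 0, 0, 0, 0, 0.3]

```text
time: 2.05
tool_pos: [487.6, -349.2, 82.8]
tool_rot: [0.001, 0.996, 0.084, 0.001]
contact_force: [0.0, -0.4, 0.4]
grip_width: 55.3
```

```bash
python3 - <<'E'
from h import *
s=r.sense(); print(s['tool_pos'],s['grip_width'],delta(s,[486.3,-348.7,17],9.5),s['contact_force'])
c,im=snap('wrist','w4')
E
```

```text
[ 487.5794808  -349.17448806   82.82093798] 55.259045021398784 (array([ 0.0024, -0.0018,  0.0024]), array([-0.0013, -0.0008,  0.0658])) [ 0.01482027 -0.37360128  0.44633938]
```

View pics/w4.png

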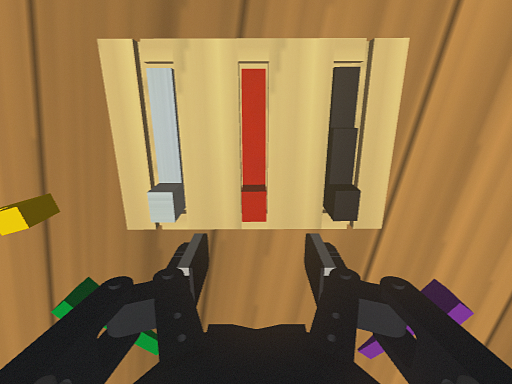

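Aligned: the wedge runs straight up the picture at column 254, midway between the fingers (206 and 306). Descending.

Call:
jog_arm:
  deltas:
    - [0, 0, 0, -0.001, 0, 0.02, 0.3]
    - [0, 0, 0, -0.001, 0, 0.04, 0.3]
    - [0, 0, 0, -0.001, 0, 0.055, 0.3]
    - [0, 0, 0, -0.001, 0, 0.062, 0.3]
    - [0, 0, 0, -0.001, 0, 0.062, 0.3]

```text
time: 2.52
tool_pos: [485.3, -348.9, 18.0]
tool_rot: [-0.0, 0.996, 0.084, -0.0]
contact_force: [0.1, -0.4, 0.0]
grip_width: 55.6
```

Call:
jog_arm:
  deltas:
    - [0, 0, 0, 0, 0, 0, 0.3]
    - [0, 0, 0, 0, 0, 0, 0.3]
    - [0, 0, 0, 0, 0, 0, 0.3]

```text
time: 2.77
tool_pos: [486.8, -349.2, 20.5]
tool_rot: [0.001, 0.996, 0.084, 0.001]
contact_force: [0.1, -0.4, -0.2]
grip_width: 55.3
```

```bash
python3 - <<'E'
from h import *
s=r.sense(); print(s['tool_pos'],s['grip_width'],delta(s,[486.3,-348.7,17],9.5),s['contact_force'])
E
```

```text
[ 486.77818421 -349.23557326   20.49883011] 55.284662808059075 (array([ 0.0023, -0.002 ,  0.0029]), array([-0.0004, -0.0006,  0.0035])) [ 0.1413272  -0.42756862 -0.2288324 ]
```

Call:
jog_arm:
  deltas:
    - [0, 0, 0, 0, 0, 0.003, 0.3]
    - [0, 0, 0, 0, 0, 0.003, -0.2]
    - [0, 0, 0, 0, 0, 0.003, -1]
    - [0, 0, 0, 0, 0, 0.003, -1]
    - [0, 0, 0, 0, 0, 0.003, -1]
  force: 60

```text
time: 3.18
tool_pos: [486.1, -348.5, 15.8]
tool_rot: [0.0, 0.996, 0.084, 0.0]
contact_force: [-0.5, -0.3, 1.1]
grip_width: 17.7
```

Call:
jog_arm:
  deltas:
    - [0, 0, 0, 0, 0, 0, -1]
    - [0, 0, 0, 0, 0, 0, -1]
    - [0, 0, 0, 0, 0, 0, -1]
    - [0, 0, 0, 0, 0, 0, -1]

```text
time: 3.52
tool_pos: [486.1, -348.5, 15.8]
tool_rot: [0.0, 0.996, 0.084, 0.0]
contact_force: [-0.7, -0.6, 2.4]
grip_width: 17.6
```

```bash
python3 - <<'E'
from h import *
s=r.sense(); print(s['tool_pos'],s['grip_width'],s['contact_force'])
c,im=snap('wrist','w5')
E
```

```text
[ 486.08202294 -348.51824487   15.75363366] 17.567707896390125 [-0.6596579  -0.58900988  2.35285164]
```

View pics/w5.png

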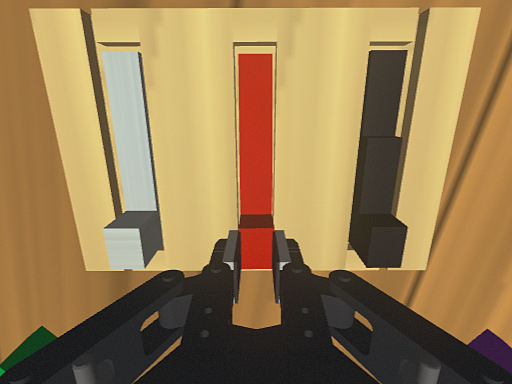

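Gripped (width 17.6, about the 20 mm of the grip). Lifting.

Call:
jog_arm:
  deltas:
    - [0, 0, 0, 0, 0, -0.01, -1]
    - [0, 0, 0, 0, 0, -0.03, -1]
    - [0, 0, 0, 0, 0, -0.06, -1]
    - [0, 0, 0, 0, 0, -0.095, -1]
    - [0, 0, 0, 0, 0, -0.13, -1]

```text
time: 3.98
tool_pos: [485.3, -347.8, 146.2]
tool_rot: [-0.001, 0.996, 0.084, -0.001]
contact_force: [-0.0, -0.8, -0.8]
grip_width: 17.8
```

Call:
jog_arm:
  deltas:
    - [0, 0, 0, 0, 0, -0.02, -1]
    - [0, 0, 0, 0, 0, -0.02, -1]
    - [0, 0, 0, 0, 0, -0.02, -1]
    - [0, 0, 0, 0, 0, -0.02, -1]

```text
time: 4.32
tool_pos: [485.5, -348.0, 163.7]
tool_rot: [-0.001, 0.996, 0.084, -0.001]
contact_force: [0.3, -0.6, -2.2]
grip_width: 17.6
```

```bash
python3 - <<'E'
from h import *
s=r.sense(); print(s['tool_pos'],s['grip_width'],s['contact_force'],s['joint_positions'].round(2))
c,im=snap('wrist','w6')
# survey pose for jig: camera 76mm ahead of tool 
print(delta(s,[526,-30,190],3))
E
```

```text
[ 485.49258601 -347.9531272   163.73315975] 17.60988358117068 [ 0.2907869  -0.61278444 -2.24253079] [-0.68  0.08  1.32  0.    1.74 -0.85]
(array([-0.0019,  0.0018,  0.1167]), array([ 0.0934, -0.3067, -0.0258]))
```

View pics/w6.png

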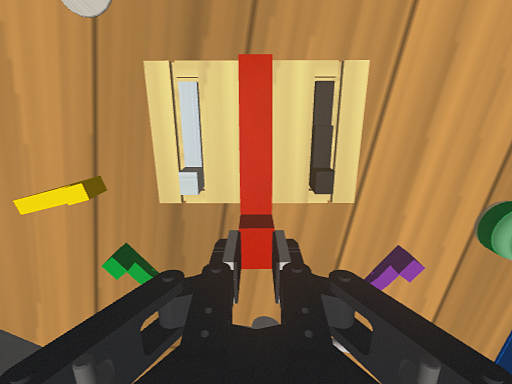

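Call:
jog_arm:
  deltas:
    - [0, 0, 0.02, 0.018, -0.035, -0.006, -1]
    - [0, 0, 0.04, 0.036, -0.07, -0.012, -1]
    - [0, 0, 0.06, 0.054, -0.105, -0.018, -1]
    - [0, 0, 0.08, 0.07, -0.14, -0.024, -1]
    - [0, 0, 0.1, 0.085, -0.175, -0.03, -1]

```text
time: 4.78
tool_pos: [539.7, -159.6, 193.0]
tool_rot: [-0.001, 0.999, 0.034, -0.002]
contact_force: [1.9, 1.4, -1.5]
grip_width: 17.5
```

Call:
jog_arm:
  deltas:
    - [0, 0, 0.005, 0.003, -0.035, 0, -1]
    - [0, 0, 0.01, 0.006, -0.07, 0, -1]
    - [0, 0, 0.016, 0.01, -0.105, 0, -1]
    - [0, 0, 0.016, 0.01, -0.14, 0, -1]
    - [0, 0, 0.016, 0.01, -0.15, 0, -1]

```text
time: 5.2
tool_pos: [538.7, -6.7, 193.1]
tool_rot: [-0.001, 1.0, 0.029, -0.002]
contact_force: [0.2, -0.5, -1.2]
grip_width: 17.5
```

Call:
jog_arm:
  deltas:
    - [0, 0, 0, 0, 0, 0, -1]
    - [0, 0, 0, 0, 0, 0, -1]
    - [0, 0, 0, 0, 0, 0, -1]

```text
time: 5.45
tool_pos: [539.6, -12.2, 194.3]
tool_rot: [0.0, 1.0, 0.026, -0.001]
contact_force: [-0.8, 0.0, -1.1]
grip_width: 17.9
```

```bash
python3 - <<'E'
from h import *
s=r.sense(); print(s['tool_pos'],s['grip_width'],s['contact_force'],s['joint_positions'].round(2))
c,im=snap('wrist','w7'); np.savez('pics/w7c',K=c[0],R=c[1],t=c[2])
E
```

```text
[539.63292283 -12.24861789 194.25565803] 17.852166814076 [-0.77331221  0.01775307 -1.14010661] [-0.09 -0.07  1.42 -0.    1.79 -0.14]
```

View pics/w7.png

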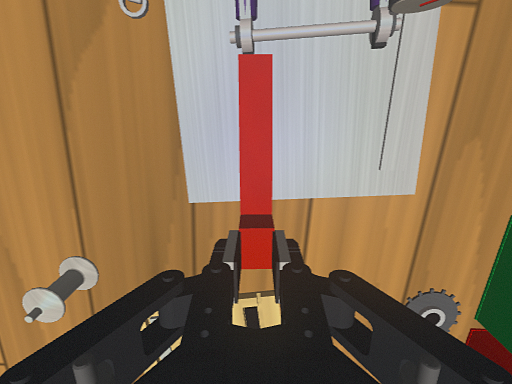

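The wrist view shows the steel table's front edge from (190,203) to (414,194), the near fork end at (248,40) with the axle across, and the wedge held straight. Second view from a shifted place.

Call:
jog_arm:
  deltas:
    - [0, 0, 0, -0.025, -0.01, -0.01, -1]
    - [0, 0, 0, -0.05, -0.02, -0.02, -1]
    - [0, 0, 0, -0.05, -0.03, -0.03, -1]
    - [0, 0, 0, -0.05, -0.03, -0.03, -1]
    - [0, 0, 0, -0.05, -0.03, -0.03, -1]

```text
time: 5.92
tool_pos: [489.3, 15.3, 226.2]
tool_rot: [0.0, 1.0, 0.026, 0.001]
contact_force: [-0.3, 0.8, -1.6]
grip_width: 17.5
```

Call:
jog_arm:
  deltas:
    - [0, 0, 0, 0, 0, 0, -1]
    - [0, 0, 0, 0, 0, 0, -1]

```text
time: 6.08
tool_pos: [488.8, 15.3, 224.3]
tool_rot: [0.0, 1.0, 0.026, -0.001]
contact_force: [-1.1, 0.5, -1.1]
grip_width: 17.6
```

```bash
python3 - <<'E'
from h import *
s=r.sense(); print(s['tool_pos'],s['grip_width'],s['qvel'].round(3))
c,im=snap('wrist','w8'); np.savez('pics/w8c',K=c[0],R=c[1],t=c[2])
w7=np.load('pics/w7.npy')
z=lambda im,x,y:cv2.resize(im[y:y+130,x:x+260],None,fx=3,fy=3,interpolation=cv2.INTER_CUBIC)[:290]
cv2.imwrite('pics/w78.png',cv2.cvtColor(np.vstack([z(w7,190,0),z(im,220,0)]),cv2.COLOR_RGB2BGR))
E
```

```text
[488.82000607  15.33549339 224.34265995] 17.57355584360328 [0.002 0.001 0.002 0.002 0.005 0.003]
```

View pics/w8.png

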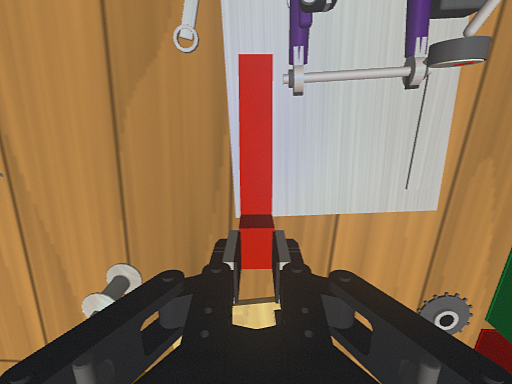

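View pics/w78.png

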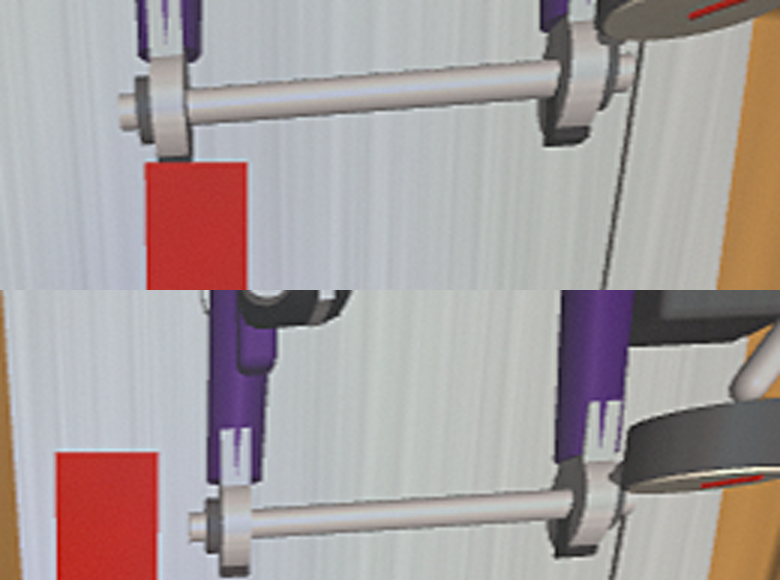

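```bash
python3 - <<'E'
from h import *
def L(n): d=np.load(f'pics/{n}c.npz'); return d['K'],d['R'],d['t']
c7,c8=L('w7'),L('w8')
p7=lambda a:((a[0]+.5)/3-.5+190,(a[1]+.5)/3-.5); p8=lambda a:((a[0]+.5)/3-.5+220,(a[1]+.5)/3-.5)
for n,a,b in [('tip',(173,159),(235,286)),('discc axle',(170,103),(236,228)),('axle end near',(119,112),(190,237)),('axle far at disc',(560,80),(572,214)),('gauge line?',(605,285),(0,0))][:4]:
    x,e=tri([ray(c7,p7(a)),ray(c8,p8(b))]); print(n,x.round(1),np.round(e,1))
a7=[(189,203),(415,194)]
A,B=[onplane(c7,p,75) for p in a7]; C=onplane(c8,(438,209.5),75); print('front corners',A.round(1),B.round(1),C.round(1),'len',np.linalg.norm(A-B), 'tri B',tri([ray(c7,a7[1]),ray(c8,(438,209.5))]))
D8=onplane(c8,(236,217),75); print('left c8',D8.round(1))
u=(B-A)/np.linalg.norm(B-A); v=np.array([-u[1],u[0],0]); print('jig x ang',np.degrees(np.arctan2(u[1],u[0])))
O=A+74*u+145*v; O2=C-176*u+145*v; print('jig origin',O.round(1),O2.round(1))
# side edges
for p in [(165.5,2),(177,100)]: print('left edge7',onplane(c7,p,75)[:2].round(1))
for p in [(448,0),(432,100)]: print('right edge7',onplane(c7,p,75)[:2].round(1))
for c,zt in [(c7,194.3),(c8,224.3)]:
    for p in [(239,54),(272,54)]: print('wedge tip',onplane(c,p,zt-11.8+3)[:2].round(1))
E
```

```text
tip [526.2 107.9 108.2] [0.9 0.9]
discc axle [525.2 125.1  99.2] [0.6 0.6]
axle end near [510.6 122.   98.4] [0.2 0.2]
axle far at disc [632.2 134.4 104.5] [0.1 0.1]
front corners [466.7 -38.9  75. ] [715.1 -15.6  75. ] [716.3 -14.9  75. ] len 249.4798507648316 tri B (array([712.24302619, -13.71902204,  80.0324305 ]), [np.float64(0.6110263600802737), np.float64(0.6110263600803294)])
left c8 [466.8 -37.7  75. ]
jig x ang 5.358194187376797
jig origin [526.8 112.3  75. ] [527.5 113.   75. ]
left edge7 [450.  152.3]
left edge7 [457.3  69. ]
right edge7 [703.6 166.5]
right edge7 [710.   81.8]
wedge tip [525.2  93.6]
wedge tip [544.2  94.5]
wedge tip [474.3 121.1]
wedge tip [493.3 122.1]
```

```bash
python3 - <<'E'
from h import *
s=r.sense(); print(s['tool_pos'],delta(s,[538,-14,100],5.2))
E
```

```text
[488.72595903  15.45321703 224.32491621] (array([-0.    ,  0.0018, -0.0386]), array([0.0479, 0.032 , 0.1242]))
```

Call:
jog_arm:
  deltas:
    - [0, 0, -0.019, 0.024, 0.016, 0, -1]
    - [0, 0, -0.038, 0.048, 0.032, 0, -1]
    - [0, 0, -0.038, 0.048, 0.032, 0.03, -1]
    - [0, 0, -0.038, 0.048, 0.032, 0.06, -1]
    - [0, 0, -0.038, 0.048, 0.032, 0.09, -1]

```text
time: 6.55
tool_pos: [538.7, -14.1, 133.5]
tool_rot: [0.0, 0.999, 0.045, -0.0]
contact_force: [0.1, 0.3, -0.7]
grip_width: 17.9
```

Call:
jog_arm:
  deltas:
    - [0, 0, 0, 0, 0, 0.01, -1]
    - [0, 0, 0, 0, 0, 0.02, -1]
    - [0, 0, 0, 0, 0, 0.02, -1]
    - [0, 0, 0, 0, 0, 0.02, -1]

```text
time: 6.88
tool_pos: [538.5, -13.4, 116.5]
tool_rot: [0.0, 0.999, 0.045, 0.001]
contact_force: [0.1, 0.0, -0.8]
grip_width: 17.9
```

```bash
python3 - <<'E'
from h import *
s=r.sense(); print(s['tool_pos'],s['grip_width'],s['contact_force'],s['qvel'].round(3),delta(s,[538,-14,86.8],5.2))
c,im=snap('wrist','w9'); np.savez('pics/w9c',K=c[0],R=c[1],t=c[2])
E
```

```text
[538.50447471 -13.44992988 116.53662494] 17.85278621391719 [ 0.13403153  0.04629544 -0.75360662] [ 0.002 -0.019 -0.029 -0.     0.002  0.   ] (array([ 0.0002, -0.0011,  0.0002]), array([-0.0006,  0.0005,  0.0297]))
```

View pics/w9.png

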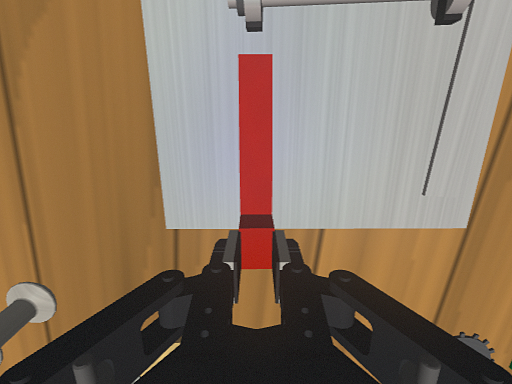

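Aligned: the table's front edge is level in the picture (row 229) and the near disc (254) is in line with the wedge (255). Lowering.

Call:
jog_arm:
  deltas:
    - [0, 0, 0, 0, 0, 0.01, -1]
    - [0, 0, 0, 0, 0, 0.018, -1]
    - [0, 0, 0, 0, 0, 0.024, -1]
    - [0, 0, 0, 0, 0, 0.026, -1]
    - [0, 0, 0, 0, 0, 0.026, -1]

```text
time: 7.35
tool_pos: [537.5, -13.3, 88.3]
tool_rot: [-0.0, 0.999, 0.046, -0.001]
contact_force: [-0.8, 0.7, -1.6]
grip_width: 17.6
```

Call:
jog_arm:
  deltas:
    - [0, 0, 0, 0, 0, 0, -1]
    - [0, 0, 0, 0, 0, 0, -1]

```text
time: 7.52
tool_pos: [538.2, -13.4, 89.8]
tool_rot: [0.0, 0.999, 0.045, 0.0]
contact_force: [0.8, 0.4, -1.0]
grip_width: 17.6
```

Call:
jog_arm:
  deltas:
    - [0, 0, 0, 0, 0, 0.001, -1]
    - [0, 0, 0, 0, 0, 0.002, -1]
    - [0, 0, 0, 0, 0, 0.002, -1]

```text
time: 7.77
tool_pos: [538.1, -13.4, 87.4]
tool_rot: [0.0, 0.999, 0.045, 0.0]
contact_force: [-0.2, 0.9, -1.4]
grip_width: 17.5
```

Call:
jog_arm:
  deltas:
    - [0, 0, 0, 0, 0, 0.001, -1]
    - [0, 0, 0, 0, 0, 0.001, -1]
    - [0, 0, 0, 0, 0, 0.001, -1]

```text
time: 8.02
tool_pos: [538.2, -13.4, 86.8]
tool_rot: [0.0, 0.999, 0.045, 0.0]
contact_force: [-0.6, -0.2, 0.4]
grip_width: 17.7
```

Call:
jog_arm:
  deltas:
    - [0, 0, 0, 0, 0, 0.001, -1]
    - [0, 0, 0, 0, 0, 0.001, -1]
    - [0, 0, 0, 0, 0, 0.001, -1]

```text
time: 8.27
tool_pos: [538.3, -13.5, 86.7]
tool_rot: [0.0, 0.999, 0.045, 0.001]
contact_force: [-2.6, 0.4, 5.1]
grip_width: 17.7
```

On the table. Now sliding in.

Call:
jog_arm:
  deltas:
    - [0, 0, 0, 0, -0.004, 0, -1]
    - [0, 0, 0, 0, -0.012, 0, -1]
    - [0, 0, 0, 0, -0.02, 0, -1]
    - [0, 0, 0, 0, -0.026, 0, -1]
    - [0, 0, 0, 0, -0.03, 0, -1]

```text
time: 8.68
tool_pos: [536.1, 17.0, 86.7]
tool_rot: [0.0, 0.999, 0.045, 0.001]
contact_force: [0.0, -4.3, 5.8]
grip_width: 17.5
```

Call:
jog_arm:
  deltas:
    - [0, 0, 0, 0, -0.005, 0, -1]
    - [0, 0, 0, 0, -0.01, 0, -1]
    - [0, 0, 0, 0, -0.015, 0, -1]
    - [0, 0, 0, 0, -0.018, 0, -1]
    - [0, 0, 0, 0, -0.018, 0, -1]

```text
time: 9.1
tool_pos: [534.5, 35.3, 86.7]
tool_rot: [0.0, 0.999, 0.046, 0.001]
contact_force: [-0.4, -1.7, 5.6]
grip_width: 17.1
```

```bash
python3 - <<'E'
from h import *
s=r.sense(); p=s['tool_pos'];a=np.radians(5.2);d=p[:2]-[527,112.5]
print(p,'jig',d@[np.cos(a),np.sin(a)],d@[-np.sin(a),np.cos(a)],s['grip_width'],s['contact_force'],delta(s,p,5.2)[0])
c,im=snap('wrist','w10'); np.savez('pics/w10c',K=c[0],R=c[1],t=c[2])
c,im=snap('scene','s10')
E
```

```text
[534.45709203  35.29346694  86.7207957 ] jig 0.42897431056795404 -77.56463723936206 17.115955659987605 [-0.38081923 -1.74846952  5.6276759 ] [ 0.0003 -0.0027  0.0008]
```

View pics/w10.png

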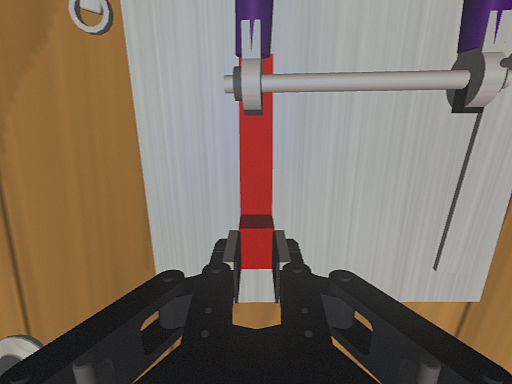

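View pics/s10.png

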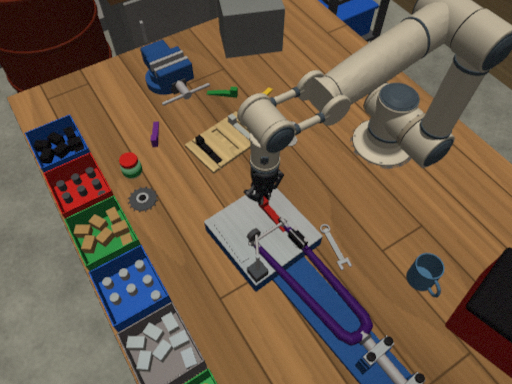

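The disc (column 243–262) lies over the wedge (239–272), still untouched. Pushing on to lift.

Call:
jog_arm:
  deltas:
    - [0, 0, 0, 0, -0.003, 0, -1]
    - [0, 0, 0, 0, -0.005, 0, -1]
    - [0, 0, 0, 0, -0.007, 0, -1]
    - [0, 0, 0, 0, -0.007, 0, -1]

```text
time: 9.53
tool_pos: [533.8, 41.5, 86.7]
tool_rot: [0.001, 0.999, 0.045, 0.001]
contact_force: [0.7, -4.3, 5.6]
grip_width: 17.7
```

Call:
jog_arm:
  deltas:
    - [0, 0, 0, 0, -0.002, 0, -1]
    - [0, 0, 0, 0, -0.004, 0, -1]
    - [0, 0, 0, 0, -0.006, 0, -1]
    - [0, 0, 0, 0, -0.008, 0, -1]
    - [0, 0, 0, 0, -0.008, 0, -1]

```text
time: 9.95
tool_pos: [533.2, 48.5, 86.7]
tool_rot: [0.001, 0.999, 0.045, 0.001]
contact_force: [0.3, -6.3, 4.9]
grip_width: 17.3
```

```bash
python3 - <<'E'
from h import *
s=r.sense(); p=s['tool_pos'];a=np.radians(5.2);d=p[:2]-[527,112.5]
print(p,'jig',d@[np.cos(a),np.sin(a)],d@[-np.sin(a),np.cos(a)],s['grip_width'],s['contact_force'],s['moment'],delta(s,p,5.2)[0])
c,im=snap('wrist','w11'); np.savez('pics/w11c',K=c[0],R=c[1],t=c[2])
E
```

```text
[533.15149358  48.45416339  86.66388598] jig 0.32153705779323477 -64.33977520815068 17.252072655147806 [ 0.33817057 -6.33890848  4.94355004] [-1.09278204 -0.12361241  0.01983075] [ 0.003  -0.0024 -0.0006]
```

View pics/w11.png

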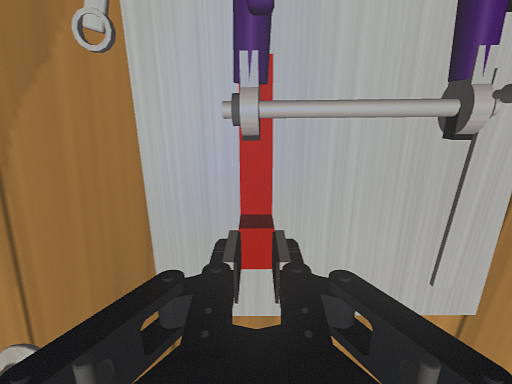

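```bash
python3 - <<'E'
from h import *
def L(n): d=np.load(f'pics/{n}c.npz'); return d['K'],d['R'],d['t']
a=np.radians(5.2)
def J(X): d=np.array(X[:2])-[527,112.5]; return np.round([d@[np.cos(a),np.sin(a)],d@[-np.sin(a),np.cos(a)],X[2]-75],1)
im=[np.load(f'pics/w{i}.npy')[20:170,200:330] for i in (10,11)]
z=[cv2.resize(i,(390,450),interpolation=cv2.INTER_CUBIC) for i in im]
cv2.imwrite('pics/z11.png',cv2.cvtColor(np.hstack(z),cv2.COLOR_RGB2BGR))
for n,ps in [('w10',[(243,112),(262,112)]),('w11',[(240,136),(259,136)])]:
    c=L(n); print([J(onplane(c,p,90)) for p in ps],'wedge',[J(onplane(c,p,85)) for p in [(239,150),(272.5,150)]])
E
```

```text
[array([-6.2, -3.1, 15. ]), array([ 4.6, -3.2, 15. ])] wedge [array([ -9.2, -25.4,  10. ]), array([ 11.2, -25.4,  10. ])]
[array([-8.1, -3.3, 15. ]), array([ 2.9, -3.3, 15. ])] wedge [array([ -9.2, -12.1,  10. ]), array([ 11.2, -12.2,  10. ])]
```

View pics/z11.png

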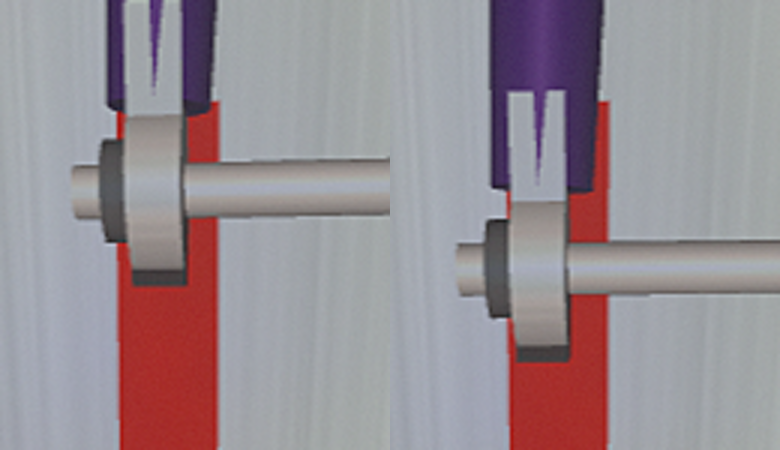

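The disc's underside sits about 3 mm towards -x of the wedge's centre line but well on it. I advance the last ~8 mm with a 2 mm trim.

Call:
jog_arm:
  deltas:
    - [0, 0, 0, -0.0005, -0.002, 0, -1]
    - [0, 0, 0, -0.001, -0.004, 0, -1]
    - [0, 0, 0, -0.0015, -0.006, 0, -1]
    - [0, 0, 0, -0.002, -0.008, 0, -1]
    - [0, 0, 0, -0.002, -0.008, 0, -1]

```text
time: 10.42
tool_pos: [530.6, 56.4, 86.7]
tool_rot: [0.001, 0.999, 0.045, 0.002]
contact_force: [1.3, -5.6, 5.0]
grip_width: 17.8
```

Call:
jog_arm:
  deltas:
    - [0, 0, 0, 0, 0, 0, -1]
    - [0, 0, 0, 0, 0, 0, -1]
    - [0, 0, 0, 0, 0, 0, -1]

```text
time: 10.67
tool_pos: [530.6, 56.4, 86.7]
tool_rot: [0.001, 0.999, 0.045, 0.001]
contact_force: [0.9, -5.8, 4.3]
grip_width: 17.8
```

```bash
python3 - <<'E'
from h import *
s=r.sense(); p=s['tool_pos'];a=np.radians(5.2);d=p[:2]-[527,112.5]
print(p,'jig',d@[np.cos(a),np.sin(a)],d@[-np.sin(a),np.cos(a)],s['grip_width'],s['contact_force'],s['moment'],delta(s,p,5.2)[0],s['qvel'].round(4))
c,im=snap('wrist','w12'); np.savez('pics/w12c',K=c[0],R=c[1],t=c[2])
c2,im2=snap('scene','s12'); c3,im3=snap('top','t12')
z=lambda i,x,y,w,h:cv2.resize(i[y:y+h,x:x+w],(390,290),interpolation=cv2.INTER_CUBIC)
s0=np.load('pics/scene0.npy')
cv2.imwrite('pics/z12.png',cv2.cvtColor(np.vstack([np.hstack([z(im,190,40,174,130),z(im2,230,190,100,74)]),np.hstack([z(s0,230,190,100,74),z(im3,170,130,120,90)])]),cv2.COLOR_RGB2BGR))
E
```

```text
[530.5862656   56.40384045  86.69113001] jig -1.512633719489289 -56.190322619309065 17.79239646606508 [ 0.9181142  -5.8231358   4.32550077] [-0.98257634 -0.30331597 -0.04956526] [ 0.0024 -0.0029 -0.0006] [ 0.001   0.0014 -0.0004 -0.0001  0.002   0.0004]
```

View pics/z12.png

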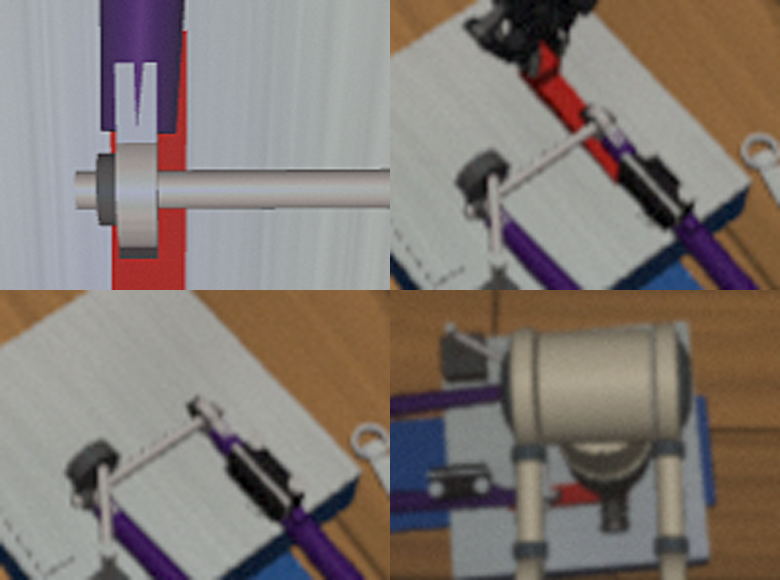

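View pics/w12.png

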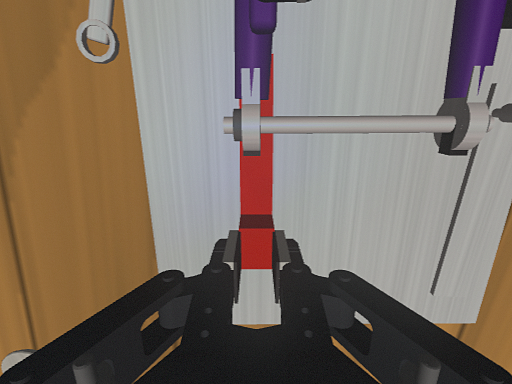

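```bash
python3 - <<'E'
from h import *
c=cam('scene'); a=np.radians(5.2)
W=lambda x,y,z:np.array([527+x*np.cos(a)-y*np.sin(a),112.5+x*np.sin(a)+y*np.cos(a),75+z])
g=lambda n:cv2.cvtColor(np.load(f'pics/{n}.npy'),cv2.COLOR_RGB2GRAY).astype(np.float32)
for A,B in [('scene0','s10'),('scene0','s12'),('s10','s12')]:
    for n,(x,y,w,h) in dict(caliper=(286,226,24,24),leg=(305,248,40,36),spanner=(320,224,30,44),gauge=(240,255,34,26)).items():
        i,j=g(A)[y:y+h,x:x+w],g(B)[y:y+h,x:x+w]; M=np.eye(2,3,dtype=np.float32)
        cc,M=cv2.findTransformECC(i,j,M,cv2.MOTION_TRANSLATION,(3,200,1e-6),None,1); print(A,B,n,M[:,2].round(2),round(cc,4))
p=[proj(c,W(0,60,45+d)) for d in (0,3)]; print('px per 3mm',p[1]-p[0])
E
```

```text
scene0 s10 caliper [0.   0.02] 0.9982
scene0 s10 leg [0.02 0.01] 0.9959
scene0 s10 spanner [0.01 0.03] 0.9957
scene0 s10 gauge [-0.  0.] 0.9984
scene0 s12 caliper [ 0.14 -0.31] 0.9537
scene0 s12 leg [ 0.36 -0.39] 0.9334
scene0 s12 spanner [ 0.04 -0.08] 0.984
scene0 s12 gauge [ 0.09 -0.09] 0.9926
s10 s12 caliper [ 0.13 -0.29] 0.951
s10 s12 leg [ 0.35 -0.41] 0.93
s10 s12 spanner [ 0.04 -0.06] 0.9832
s10 s12 gauge [ 0.09 -0.09] 0.9927
px per 3mm [ 0.07684125 -0.50327306]
```

Call:
jog_arm:
  deltas:
    - [0, 0, 0, 0, -0.001, 0, -1]
    - [0, 0, 0, 0, -0.002, 0, -1]
    - [0, 0, 0, 0, -0.002, 0, -1]
    - [0, 0, 0, 0, -0.002, 0, -1]
    - [0, 0, 0, 0, -0.002, 0, -1]

```text
time: 11.23
tool_pos: [530.4, 57.9, 86.7]
tool_rot: [0.002, 0.999, 0.045, 0.001]
contact_force: [-0.3, -7.3, 5.1]
grip_width: 17.7
```

Call:
jog_arm:
  deltas:
    - [0, 0, 0, 0, 0, 0, -1]
    - [0, 0, 0, 0, 0, 0, -1]
    - [0, 0, 0, 0, 0, 0, -1]
    - [0, 0, 0, 0, 0, 0, -1]

```text
time: 11.57
tool_pos: [530.4, 58.0, 86.7]
tool_rot: [0.002, 0.999, 0.045, 0.001]
contact_force: [1.3, -8.0, 5.5]
grip_width: 17.7
```

```bash
python3 - <<'E'
from h import *
s=r.sense(); p=s['tool_pos'];a=np.radians(5.2);d=p[:2]-[527,112.5]
print(s['time'],p,'jig',d@[np.cos(a),np.sin(a)],d@[-np.sin(a),np.cos(a)],s['grip_width'],s['contact_force'],s['qvel'].round(4))
c2,im2=snap('scene','s13'); snap('wrist','w13')
g=lambda n:cv2.cvtColor(np.load(f'pics/{n}.npy'),cv2.COLOR_RGB2GRAY).astype(np.float32)
i0=np.load('pics/scene0.npy'); hsv=cv2.cvtColor(i0,cv2.COLOR_RGB2HSV)
mk=((hsv[...,2]<110)).astype(np.uint8); mk=cv2.dilate(mk,np.ones((3,3),np.uint8))
for B in ['s10','s12','s13']:
  for n,(x,y,w,h) in dict(caliper=(284,224,28,26),leg=(306,250,50,60),leg2=(340,290,30,40)).items():
    M=np.eye(2,3,dtype=np.float32)
    for nm,m in [('mask',mk[y:y+h,x:x+w])]:
        cc,M=cv2.findTransformECC(g('scene0')[y:y+h,x:x+w],g(B)[y:y+h,x:x+w],M,cv2.MOTION_TRANSLATION,(3,300,1e-6),m,1); print(B,n,M[:,2].round(2),round(cc,4))
E
```

```text
11.5667 [530.37294344  57.95453593  86.70283825] jig -1.5845343972925514 -54.62667524877463 17.736304596674774 [ 1.33125584 -7.96270063  5.48201475] [ 0.0002  0.0006 -0.0009 -0.0013  0.0016 -0.0001]
s10 caliper [0.06 0.11] 0.9865
s10 leg [0.02 0.02] 0.9914
s10 leg2 [0.02 0.02] 0.9806
s12 caliper [ 0.15 -0.36] 0.9129
s12 leg [ 0.55 -0.35] 0.9398
s12 leg2 [ 0.23 -0.38] 0.9478
s13 caliper [ 0.1  -0.41] 0.9043
s13 leg [ 0.13 -0.8 ] 0.9293
s13 leg2 [ 0.26 -0.41] 0.9379
```

View pics/w13.png

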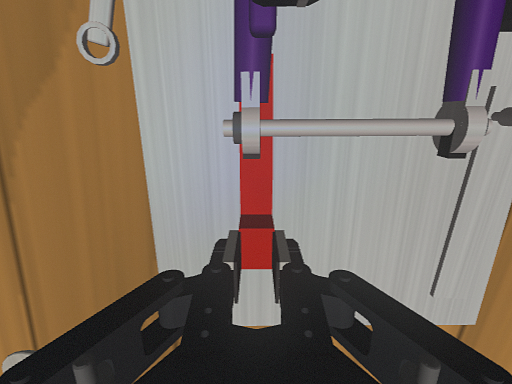

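The wedge is under the fork end, everything is still, and the gripper is well clear of the fork (fingers at row 230 and below, fork tip at row 157). Handing in.

```bash
python3 -c "
from station import close_job
print(close_job())"
```

```text
the job is handed in; nothing more can be done
None
```

I took the red wedge by its grip from the tray's middle pocket and laid it flat on the steel table. I then slid it thin end first under the near fork end and handed in at about 11.6 s, still gripping it with 60 N commanded.

**Last checks**
- **Lift:** about 3.4 mm, worked out from the wedge's travel after reckoned first contact (jig y -71.4 to -54.6). The scene camera's image shift gave about 2.4 mm on the caliper and on one part of the leg. Another part of the leg gave nearly 5 mm, with a poor match. All are inside the 1–6 mm allowed, but they agree only roughly. I had no direct view of the gap at the stop.
- **Wedge:** the tool height stayed at 86.7 mm all along the slide, so it lies flat. The press on the table is about 5 N and the sliding push about 8 N. The reported grip opening is 17.7 mm, against 20 mm for the grip block.
- **Position:** after first contact the disc sat about 3 mm to the side of the wedge's centre line. I trimmed the wedge 2 mm sideways, and the disc is fully on the wedge in the last picture.
- **Other things:** the gripper is well clear of the fork in the last wrist view. The two shims were still in their pockets after the wedge was lifted out, and the spanner had not moved in the scene picture. I did not check the rule by itself.

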